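# Change the tube-rack inserts under a notched keeper bar

## Task

Change over the insert plate for the next run: lift the keeper bar out of its notch and drop it into the notches at the far end of the plate, then take every used insert out of the plate and stand it in the white tray. Seat every fresh insert from the bench fully in a pocket of its own shape, and only then lift the keeper back and drop it fully home in the notches it came from, so that it locks the inserts in. Leave the tube racks and the jar alone.

Things in the scene. Friction and masses are not known exactly. Their poses are not given: they have to be found in the camera images.
- plate: Grey plate fixed to the bench, 248 mm long (its x, away from the robot), 24 mm thick, with two round and two square pockets, between two aluminium rails along its long sides (216 mm over the rails; rail tops 30 mm above the bench). Each rail has four slots 14 mm wide, 18 mm deep, at x = -81, -23, 35 and 93 mm. Origin: middle of its underside, at bench level; z up.
- keeper_mid (a point): Keeper bar: loose aluminium bar 216 (its y) x 44 (x) x 8 mm, 0.35 kg, lying flat across both rails. Under each end a tongue, 10 mm wide in x, foot rounded, reaches 12 mm down into a rail slot: lift it out to shift it. Black grip block upright on its middle: 14 mm in x, 44 in y, from 8 to 44 mm above this point, which is the middle of the bar's underside; z up. Starts in the lock notch.
- lock_notch (a point): Where the middle of the keeper bar's underside is when it is fully seated in the second pair of slots from the robot's end, between the two rows of pockets, its edges overlapping all four pockets: locked. 30 mm above the bench; axes as the plate's.
- park_notch (a point): The same for the last pair of slots, at the far end of the plate, 116 mm along +x from the lock notch, where the bar clears all pockets: parked.
- wash_tray: White open tray, fixed, 220 x 125 x 32 mm outside (long side is its x), walls and floor about 4 mm, on the bench to the robot's right. Origin: middle of its underside; z up.
- pocket_round_a (a point): Centre of the floor of the round pocket in the near row, left (as the robot sees it), 14 mm above the bench; 10 mm deep, 74 mm in diameter. Axes as the plate's; 4 mm of total play around an insert, whose listed point is 25 mm above this when seated; its disc or square then stands 4 mm above the plate.
- pocket_round_b (a point): Centre of the floor of the round pocket in the far row, right (as the robot sees it), 14 mm above the bench; 10 mm deep, 74 mm in diameter. Axes as the plate's; 4 mm of total play around an insert, whose listed point is 25 mm above this when seated; its disc or square then stands 4 mm above the plate.
- pocket_square_a (a point): Centre of the floor of the square pocket in the near row, right (as the robot sees it), 14 mm above the bench; 10 mm deep, 62 x 62 mm. Axes as the plate's; 4 mm of total play around an insert, whose listed point is 25 mm above this when seated; its disc or square then stands 4 mm above the plate.
- pocket_square_b (a point): Centre of the floor of the square pocket in the far row, left (as the robot sees it), 14 mm above the bench; 10 mm deep, 62 x 62 mm. Axes as the plate's; 4 mm of total play around an insert, whose listed point is 25 mm above this when seated; its disc or square then stands 4 mm above the plate.
- new_round_1_mid (a point): Grey round insert: disc 70 mm across, 14 mm thick, with a black round knob (20 mm across, 36 mm tall) upright on its centre; 50 mm tall in all, 0.12 kg. This point: on its axis, 25 mm above the underside (knob from 11 mm below to 25 mm above it); z up. Fresh: starts on the bench left of the plate. May be absent.
- new_round_2_mid (a point): Grey round insert: disc 70 mm across, 14 mm thick, with a black round knob (20 mm across, 36 mm tall) upright on its centre; 50 mm tall in all, 0.12 kg. This point: on its axis, 25 mm above the underside (knob from 11 mm below to 25 mm above it); z up. Fresh: starts on the bench left of the plate. May be absent.
- new_square_1_mid (a point): Grey square insert: plate 58 x 58 x 14 mm with a black square knob (20 x 20 mm, 36 mm tall, sides parallel) upright on its centre; 50 mm tall in all, 0.12 kg. This point: on its axis, 25 mm above the underside (knob from 11 mm below to 25 mm above it); z up, x and y parallel to the sides. Fresh: starts on the bench left of the plate. May be absent.
- new_square_2_mid (a point): Grey square insert: plate 58 x 58 x 14 mm with a black square knob (20 x 20 mm, 36 mm tall, sides parallel) upright on its centre; 50 mm tall in all, 0.12 kg. This point: on its axis, 25 mm above the underside (knob from 11 mm below to 25 mm above it); z up, x and y parallel to the sides. Fresh: starts on the bench left of the plate. May be absent.
- old_round_mid (a point): Grey round insert: disc 70 mm across, 14 mm thick, with a black round knob (20 mm across, 36 mm tall) upright on its centre; 50 mm tall in all, 0.12 kg. This point: on its axis, 25 mm above the underside (knob from 11 mm below to 25 mm above it); z up. Used: starts in the plate, under the keeper's edge. May be absent. In pocket_round_a.
- old_square_mid (a point): Grey square insert: plate 58 x 58 x 14 mm with a black square knob (20 x 20 mm, 36 mm tall, sides parallel) upright on its centre; 50 mm tall in all, 0.12 kg. This point: on its axis, 25 mm above the underside (knob from 11 mm below to 25 mm above it); z up, x and y parallel to the sides. Used: starts in the plate, under the keeper's edge. May be absent. In pocket_square_b.
- foam_rack: Bystander: round dark rack of capped tubes, 120 mm in diameter, 95 mm tall, beyond the plate. Origin under its centre.
- tube_block: Bystander: black block of capped tubes, 75 x 140 mm, 96 mm tall, beyond the plate. Origin under its centre.
- jar: Bystander: closed white jar, 64 mm in diameter, 75 mm tall, on the right close to the robot. Origin under its centre.
Things that resemble listed ones, but are neither listed nor needed, are in the scene too. What is shaped like the part that bears new_round_1_mid but blue is not meant.

How it is judged:
By the outcome, as a careful person would: the job done as asked, in the order asked, and still so for the second after the job is handed in, with the robot touching nothing.
Of new_round_1, new_round_2, new_square_1, new_square_2 only 2 to 4 are there at a start; the rules pass over those that are not, and their reading is None.
Of old_round, old_square only 1 to 2 are there at a start; the rules pass over those that are not, and their reading is None.
At some moment in a run one of new_round_1, new_round_2, new_square_1, new_square_2 may be knocked a few centimetres aside while the robot is not near it.
Once in a run the grip may slacken for a moment while it holds something.
It also fails if it takes over 210 s, if anything falls off the work surface, if the arm or the gripper's body presses on something with over 40 N, if the wrist force passes 120 N, or if a joint passes its speed limit or range.

## Robot

A 6-joint arm with a two-finger parallel gripper is mounted at the origin on the work surface. World frame = base frame: x ahead of the robot, y to its left, z up, the work surface at z = 0. Lengths are in mm, angles in rad, forces in N, time in s.
With the tool pointing down it reaches from about 350 to 975 mm from the base axis. Payload 7.1 kg.
Tool frame: the origin (TCP) lies on the front face of the gripper's body, between the roots of the fingers; the fingertips stand 80 mm ahead of it and the grasp point (between the pads) lies 61 mm ahead of it (env.tips_ahead is the distance from the TCP to the fingertips, in mm); z points along the fingers, y is the direction in which the jaws open and shut (so a half turn about z gives the same grasp; the last joint's range is limited). The gripper opens to 88 mm and grips with 3 to 60 N. Pads are 20 mm wide; open, the fingers measure 115 mm over their backs; the gripper's body (75 mm by 178 mm) begins 61 mm behind the grasp point.
Start: joints at [1.309, 0.423, 1.63, -0, 1.089, -0.019], TCP at [150.232, 606.66, 302.675] pointing down, gripper open.
Joint ranges: [-3, 3], [-0.9, 2.11], [0.09, 2.58], [-1.31, 4.45], [0.11, 2.69], [-2.54, 2.54]. Speed limits (rad/s): [2.39, 2.39, 3.01, 3.14, 3.14, 3.14].

## Interface

Orientations are given as a unit quaternion [x, y, z, w].
In Python, from station import env, set_gripper, viewer, workorder gives the robot as it stands. Calls block until the motion is done:
- env.reach(position, orientation): joint-space move of the TCP to a pose.
- env.move_l(position, rot=None, rate=150, f_stop=None): straight line of the TCP; rot=None keeps the orientation; rate is the mean speed in mm/s. With f_stop (N) it stops when the force on the tool has changed by that much, and returns True; else False.
- env.move_joints(angles): joint-space move.
- set_gripper(opening): finger opening in mm; the grip force is fixed at half the most; returns when the fingers have stopped.
- env.hold(seconds).
- env.ik(position, orientation): joint angles nearest the present ones, or None.
- env.read_state(): the state.
- viewer.camera(name): name is "side" or "top" or "wrist"; returns the picture (384x512x3 uint8, blue, green, red); there is no depth.
- viewer.camera_params(name): a dict with "fx", "fy", "cx", "cy" (pixels), "pose" (4x4, takes a point from camera to world coordinates); the wrist camera has in their place "tool_from_camera" (4x4, takes a point from camera to tool coordinates, whose origin is the TCP and whose axes are the flange's). Camera axes: x right, y up, looking along -z (the intrinsics and any distortion apply to the point x, -y, -z); pixel columns grow to the right and rows downward; lengths in mm; the calibration is good to about 2 mm. A picture is of the moment at which its call begins: read the wrist's pose just before it. camera_params takes no time and is no camera call.
A pose or a line that the arm cannot do raises env.IKError and nothing moves.
- workorder.sign_off(): hands the job in, once; it reports no verdict.
The state is a dict: "time_s": time; "qpos": joint angles; "dq": joint speeds; "tau": joint torques, N m; "tool_pos": TCP position; "orientation": TCP orientation; "force": force on the tool from outside, world axes, zero at the start; "wrist_torque": the same for the moment, N m; "width": finger opening in mm.
Only numpy, scipy, OpenCV 4.12 (cv2) and the standard library are available. Lean on these libraries where they do the work, as an engineer would, in place of code of your own. Each camera call takes 0.05 s, during which the arm holds its last target.

## Working session

There is one attempt and no reset: what is moved stays moved. The work goes in short steps, each a Python script; the robot and the scene stay as the last script left them, time stands still between calls to the robot, and variables do not carry over. Pictures are saved under pics/ and viewed, and the job is handed in when it is done.

```bash
ls -la; mkdir -p pics
python3 - <<'E'
from station import env, set_gripper, viewer, workorder
import cv2
s=env.read_state(); print(s)
for n in ["side","top","wrist"]:
    cv2.imwrite(f"pics/a_{n}.png",viewer.camera(n))
    print(n,viewer.camera_params(n))
E
```

```text
total 12
drwxr-xr-x  3 agent agent 4096 Dec  6 05:30 .
drwxr-xr-x 23 root  root  4096 Dec  6 05:30 ..
drwxr-xr-x  2 agent agent 4096 Dec  6 05:30 pics
{'time_s': 0.0, 'qpos': array([ 1.30902324e+00,  4.23843730e-01,  1.63068563e+00,  2.98313742e-06,
        1.08857449e+00, -1.89748992e-02]), 'dq': array([-2.45352638e-04,  5.99610184e-04,  6.24743600e-05, -6.62615864e-04,
       -5.55540392e-06,  2.47914915e-04]), 'tau': array([ 1.34533289e-03, -5.44634020e+01, -2.73680645e+01,  6.44827355e-02,
        2.28343613e-02, -1.26439754e-04]), 'tool_pos': array([150.11061602, 606.26432737, 301.90151031]), 'orientation': array([ 1.21101773e-01,  9.92639809e-01, -7.47978174e-04, -1.07025889e-04]), 'force': array([-0.41861877, -0.49981697, -0.02884146]), 'wrist_torque': array([ 0.0156508 ,  0.0030695 , -0.03082818]), 'width': 87.49341831579666}
side {'fx': 471.0970170365754, 'fy': 471.0970170365754, 'cx': 251.82908597620468, 'cy': 194.79478348779855, 'pose': array([[ 9.58023839e-01,  2.13139396e-01, -1.91733985e-01,
         2.51900284e+02],
       [-2.86685445e-01,  7.09126413e-01, -6.44167048
[... 431 characters left out ...]
.20208963e-03,  1.78117781e-02,
         2.36712296e+00],
       [ 1.80933292e-02,  8.08565460e-02,  9.96561514e-01,
         1.36020081e+03],
       [ 0.00000000e+00,  0.00000000e+00,  0.00000000e+00,
         1.00000000e+00]])}
wrist {'fx': 266.1517314476064, 'fy': 266.1517314476064, 'cx': 254.63699898670032, 'cy': 190.90402820235778, 'tool_from_camera': array([[ 1.08919087e-03,  9.59511400e-01,  2.81667689e-01,
         7.59814167e+01],
       [ 9.99999127e-01, -1.25592384e-03,  4.11418600e-04,
        -3.95234388e-01],
       [ 7.48514003e-04,  2.81666995e-01, -9.59511930e-01,
        -8.15265944e+01],
       [ 0.00000000e+00,  0.00000000e+00,  0.00000000e+00,
         1.00000000e+00]])}
```

View pics/a_top.png

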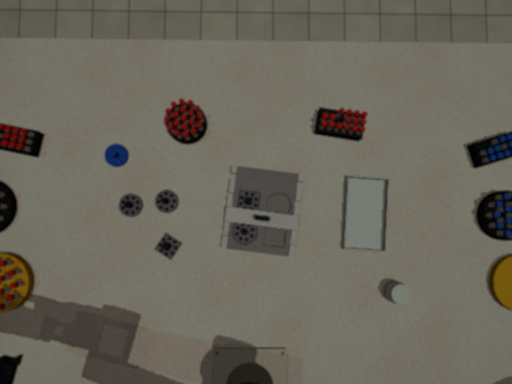

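View pics/a_side.png

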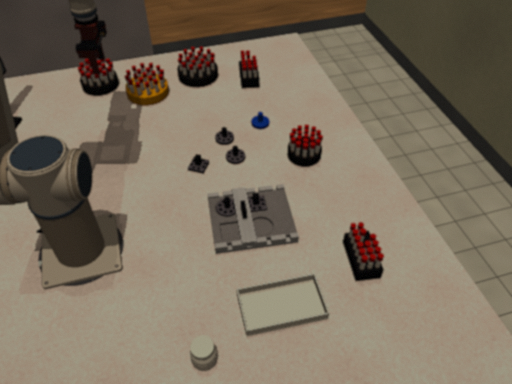

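View pics/a_wrist.png

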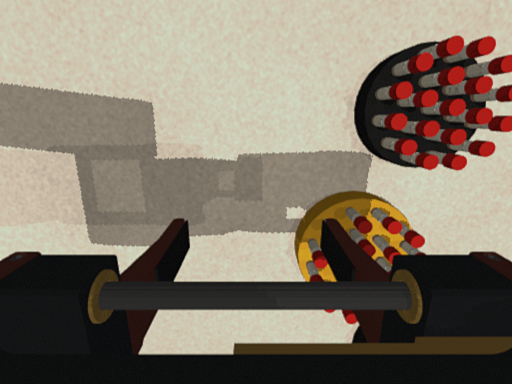

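Run:
```python
import cv2
a=cv2.imread('pics/a_top.png')
cv2.imwrite('pics/a_top_c.png',cv2.resize(a[130:330,80:345],None,fx=3,fy=3,interpolation=cv2.INTER_CUBIC))
```

```text
(no output)
```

View pics/a_top_c.png

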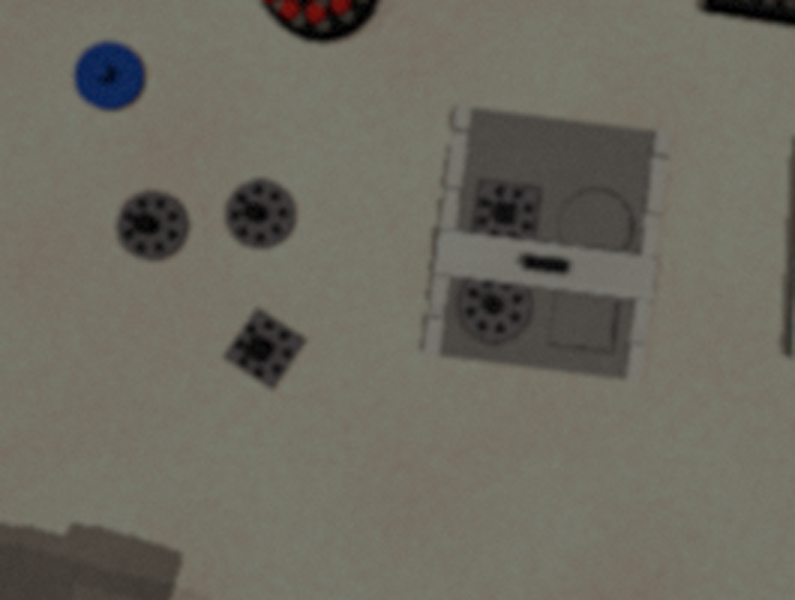

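The top view shows the plate, with the keeper grip at about (262,217). The used square is at (249,199) and the used round at (243,233). The tray is at (365,213). Three grey fresh inserts are on the bench: rounds at (131,205) and (167,201), and a square at (168,246). The lookalike is the blue disc at (117,155), which I'll leave out. No second fresh square is in view.

```bash
cat > h.py <<'E'
import numpy as np, cv2
from scipy.spatial.transform import Rotation as R
from station import env, set_gripper, viewer, workorder
def down(yaw):  # yaw = world angle of tool y axis (jaw dir), tool x = yaw+90
    x=np.array([np.cos(yaw+np.pi/2),np.sin(yaw+np.pi/2),0]); z=np.array([0,0,-1.]); y=np.cross(z,x)
    return R.from_matrix(np.c_[x,y,z]).as_quat()
def ray(cam,uv,z,tool=None):
    P=viewer.camera_params(cam)
    if cam=='wrist':
        T=np.eye(4);T[:3,:3]=R.from_quat(tool[1]).as_matrix();T[:3,3]=tool[0];T=T@P['tool_from_camera']
    else: T=P['pose']
    uv=np.atleast_2d(np.asarray(uv,float))
    d=np.c_[(uv[:,0]-P['cx'])/P['fx'],-(uv[:,1]-P['cy'])/P['fy'],-np.ones(len(uv))]@T[:3,:3].T
    o=T[:3,3]; k=(z-o[2])/d[:,2]
    return o+d*k[:,None]
def proj(cam,p,tool=None):
    P=viewer.camera_params(cam)
    if cam=='wrist':
        T=np.eye(4);T[:3,:3]=R.from_quat(tool[1]).as_matrix();T[:3,3]=tool[0];T=T@P['tool_from_camera']
    else: T=P['pose']
    c=(np.atleast_2d(p)-T[:3,3])@T[:3,:3]
    return np.c_[P['cx']+P['fx']*c[:,0]/-c[:,2],P['cy']-P['fy']*c[:,1]/-c[:,2]]
def snap(name,cam='wrist',crop=None,f=1):
    s=env.read_state(); im=viewer.camera(cam); cv2.imwrite('pics/'+name+'_raw.png',im)
    if crop: im=im[crop[1]:crop[3],crop[0]:crop[2]]
    if f!=1: im=cv2.resize(im,None,fx=f,fy=f,interpolation=cv2.INTER_CUBIC)
    cv2.imwrite('pics/'+name+'.png',im)
    t=(s['tool_pos'].tolist(),s['orientation'].tolist())
    import json; json.dump(t,open('pics/'+name+'.json','w'))
    return t
def tool(name):
    import json; return json.load(open('pics/'+name+'.json'))
E
python3 - <<'E'
from h import *
np.set_printoptions(precision=1,suppress=True)
print('start yaw jaw', R.from_quat(env.read_state()['orientation']).as_matrix()[:,1])
c=lambda u,v:(80+u/3,130+v/3)
for n,p,z in [('r1',c(152,226),14),('r2',c(261,213),14),('sq',c(265,348),14),('blue',c(109,76),14),('oldsq',c(506,210),28),('oldr',c(496,308),28),('grip',c(545,263),74),('plateNL',c(440,355),24),('plateNR',c(628,377),24),('plateFL',c(472,108),24),('plateFR',c(656,130),24),('knotL',c(438,252),38),('tray',(345,178),32),('tray',(387,178),32),('tray',(384,249),32),('tray',(342,248),32),('jar',(398,293),75),('foam',(186,121),80),('block',(340,124),80)]:
    print(n,ray('top',p,z)[0])
E
```

```text
start yaw jaw [ 0.2  1.  -0. ]
r1 [526.  355.1  14. ]
r2 [539.4 247.5  14. ]
sq [405.9 241.1  14. ]
blue [676.2 401.7  14. ]
oldsq [542.4   3.9  28. ]
oldr [445.9  13.3  28. ]
grip [488.8 -33.5  74. ]
plateNL [399.8  68.   24. ]
plateNR [ 378.7 -116.7   24. ]
plateFL [644.4  38.2  24. ]
plateFR [ 623.3 -145.4   24. ]
knotL [500.3  70.1  38. ]
tray [ 608.9 -282.6   32. ]
tray [ 609.5 -408.4   32. ]
tray [ 399.1 -395.1   32. ]
tray [ 401.8 -271.1   32. ]
jar [ 277.2 -419.6   75. ]
foam [766.2 185.3  80. ]
block [ 760.6 -259.8   80. ]
```

Run:
```python
from h import *
yaw=np.deg2rad(-6.9)
t0=env.read_state()['time_s']
env.reach([501,-120,240],down(yaw))
snap('b1'); s=env.read_state(); print(s['time_s']-t0,s['tool_pos'],s['qpos'])
```

```text
2.9 [ 501.23167406 -119.42801782  240.02595039] [-2.57039739e-01  3.51471406e-01  1.91854545e+00  1.02563500e-04
  8.71458836e-01 -1.37749220e-01]
```

View pics/b1.png

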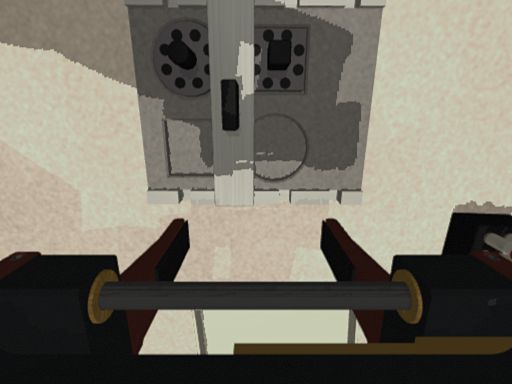

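The wrist view shows the plate squarely. The keeper grip is at (230,104), the used round knob at (182,54) and the used square knob at (279,53). The pocket rims and rail slots along the right rail are at rows 190–205. I'll enlarge it.

Run:
```python
import cv2
a=cv2.imread('pics/b1_raw.png')
cv2.imwrite('pics/b1_c.png',cv2.resize(a[0:210,125:390],None,fx=3,fy=2.85,interpolation=cv2.INTER_CUBIC))
cv2.imwrite('pics/b1_c.png',cv2.resize(a[0:200,125:390],None,fx=3,fy=3,interpolation=cv2.INTER_CUBIC))
cv2.imwrite('pics/b1_d.png',cv2.resize(a[150:210,135:375],None,fx=3.3,fy=3.3,interpolation=cv2.INTER_CUBIC))
```

```text
(no output)
```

View pics/b1_c.png

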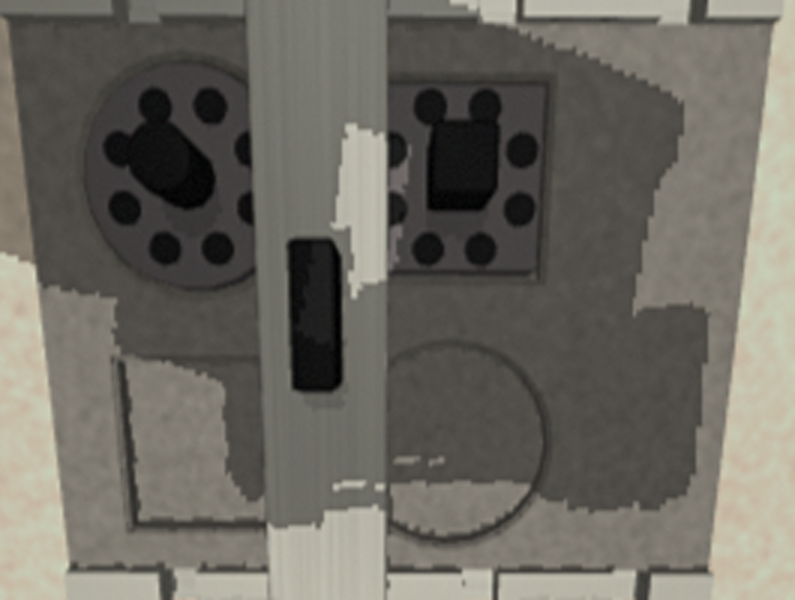

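View pics/b1_d.png

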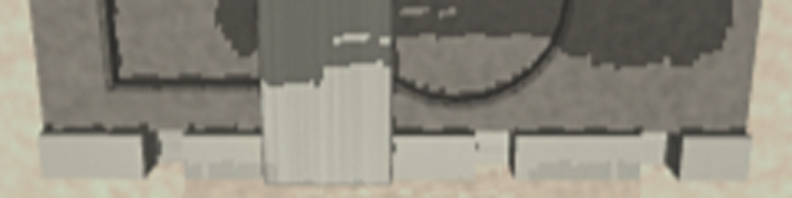

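Run:
```python
from h import *
np.set_printoptions(precision=1,suppress=True)
t=tool('b1')
c=lambda u,v:(125+u/3,v/3); d=lambda u,v:(135+u/3.3,150+v/3.3)
obs=[('railNR',d(42,178),(-124,-108,30)),('railFR',d(750,178),(124,-108,30)),('barNR',d(262,183),(-45,-108,38)),('barFR',d(391,183),(-1,-108,38)),
('plN',c(45,300),(-124,None,24)),('circ_b',c(447,441),(26,-46,24)),('slot2',d(148,165),(-88,-108,30)),('slot4',d(668,140),(86,None,30)),('slot3',d(509,140),(42-0,None,30))]
W={n:ray('wrist',p,m[2],t)[0] for n,p,m in obs}
for n,p,m in obs: print(n,np.round(p,1),W[n],m)
a=W['railFR']-W['railNR'];print(np.hypot(*a[:2]),np.degrees(np.arctan2(a[1],a[0])))
a=W['barFR']-W['barNR'];print(np.hypot(*a[:2]),np.degrees(np.arctan2(a[1],a[0])))
```

```text
railNR [147.7 203.9] [ 376.8 -129.5   30. ] (-124, -108, 30)
railFR [362.3 203.9] [ 623.5 -159.    30. ] (124, -108, 30)
barNR [214.4 205.5] [ 454.7 -137.9   38. ] (-45, -108, 38)
barFR [253.5 205.5] [ 498.5 -143.1   38. ] (-1, -108, 38)
plN [140. 100.] [392.7 -16.4  24. ] (-124, None, 24)
circ_b [274. 147.] [528.7 -82.4  24. ] (26, -46, 24)
slot2 [179.8 200. ] [ 414.6 -129.2   30. ] (-88, -108, 30)
slot4 [337.4 192.4] [ 595.4 -141.6   30. ] (86, None, 30)
slot3 [289.2 192.4] [ 540.6 -135.1   30. ] (42, None, 30)
248.53166468738533 -6.802156694977801
44.106936018180825 -6.802589542222388
```

```bash
cat >> h.py <<'E'
PC=np.array([513.0,-37.0]); PA=np.deg2rad(-6.8)
def p2w(x,y):
    c,s=np.cos(PA),np.sin(PA); return np.array([PC[0]+c*x-s*y,PC[1]+s*x+c*y])
def w2p(p):
    c,s=np.cos(PA),np.sin(PA); d=np.asarray(p)[:2]-PC; return np.array([c*d[0]+s*d[1],-s*d[0]+c*d[1]])
def overlay(name,out,polys,crop=None,f=3):
    im=cv2.imread('pics/'+name+'_raw.png'); t=tool(name)
    if crop is None: crop=(0,0,512,384)
    im=cv2.resize(im[crop[1]:crop[3],crop[0]:crop[2]],None,fx=f,fy=f,interpolation=cv2.INTER_CUBIC)
    for pl in polys:
        q=(proj('wrist',pl,t)-np.array(crop[:2]))*f+ (f-1)/2
        cv2.polylines(im,[np.round(q).astype(int)],True,(0,255,0),1)
    cv2.imwrite('pics/'+out+'.png',im)
def box(x,y,hx,hy,z): return np.array([[*p2w(x+a*hx,y+b*hy),z] for a,b in [(-1,-1),(1,-1),(1,1),(-1,1)]])
def circ(x,y,r,z): return np.array([[*p2w(x+r*np.cos(a),y+r*np.sin(a)),z] for a in np.linspace(0,2*np.pi,40)])
E
python3 - <<'E'
from h import *
np.set_printoptions(precision=1,suppress=True)
t=tool('b1');c=lambda u,v:(125+u/3,v/3)
for n,p in [('cb r',(547,441)),('cb b',(447,541)),('cb t',(447,342)),('sb rt',(553,75)),('sb rb',(545,282)),('sa lt',(117,355)),('sa lb',(130,528)),('ra l',(82,180)),('ra t',(180,53)),('ra b',(190,292))]:
    print(n,w2p(ray('wrist',c(*p),24,t)[0]))
P=[box(0,0,124,108,30),box(-23,0,22,108,38),box(-23,0,7,22,74),box(-23,0,7,22,38)]
for sx in (-70,24):
    for sy in (-45,45):
        P.append(circ(sx,sy,37,24) if sx*sy<0 else box(sx,sy,31,31,24))
overlay('b1','b1_o',P,(125,0,390,200))
E
```

```text
cb r [ 58.  -43.2]
cb b [ 21.8 -81.4]
cb t [20.2 -8. ]
sb rt [53.3 76.3]
sb rb [54.2 12.3]
sa lt [-98.3 -12.5]
sa lb [-99.4 -76.3]
ra l [-104.7   44.8]
ra t [-68.7  82.5]
ra b [-70.6   8.9]
```

View pics/b1_o.png

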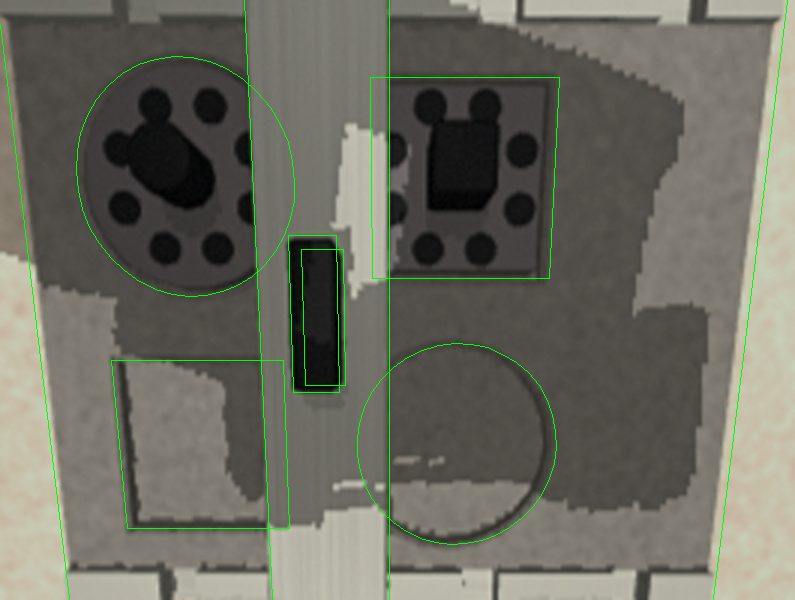

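```bash
cat >> h.py <<'E'
def rep(msg=''):
    s=env.read_state(); print(msg,'t=%.1f'%s['time_s'],'tcp',np.round(s['tool_pos'],1),'F',np.round(s['force'],1),'w=%.1f'%s['width']); return s
E
python3 - <<'E'
from h import *
x,y=p2w(-23,0)
set_gripper(44)
env.reach([x,y,200],down(PA)); rep()
print(env.move_l([x,y,121],rate=120,f_stop=15)); rep('down')
set_gripper(0); rep('grip')
print(env.move_l([x,y,180],rate=100)); rep('lift')
snap('c1')
snap('c1s','side')
E
```

```text
t=4.3 tcp [490.1 -33.6 199.8] F [-0.3 -0.4 -0.3] w=43.9
False
down t=5.2 tcp [490.6 -34.6 121.5] F [-0.7  0.3  0.8] w=43.7
grip t=5.7 tcp [489.6 -34.2 121.2] F [-2.9  0.3  5.8] w=13.9
False
lift t=6.5 tcp [489.9 -34.3 179.7] F [-0.1  0.3 -3.6] w=13.9
```

View pics/c1.png

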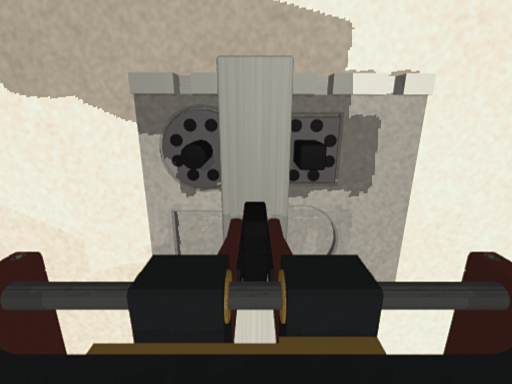

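The keeper is held (width 13.9 mm, −3.6 N) and clear of its slots. Next I'll shift it 116 mm along the plate.

Run:
```python
from h import *
x,y=p2w(93,0)
env.move_l([x,y,180],rate=120); rep()
print(env.move_l([x,y,133],rate=100,f_stop=15)); rep('d1')
print(env.move_l([x,y,121.3],rate=30,f_stop=12)); s=rep('d2')
snap('d1s','side',(190,150,310,270),5)
snap('d1')
```

```text
t=7.7 tcp [604.5 -47.9 179.7] F [-0.4  0.4 -2.7] w=13.8
False
d1 t=8.3 tcp [605.4 -48.  132.9] F [-0.1  0.2 -2.7] w=13.8
True
d2 t=8.6 tcp [604.7 -47.9 127.9] F [ 0.5 -0.4 -3. ] w=14.1
```

View pics/d1.png

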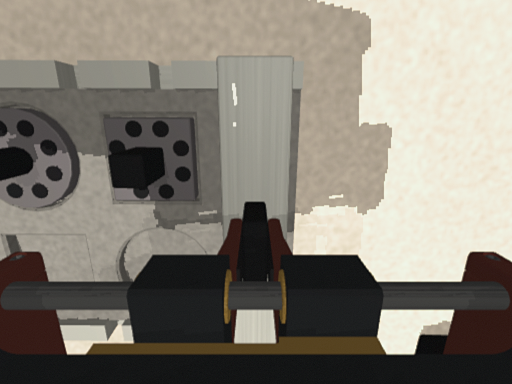

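View pics/d1s.png

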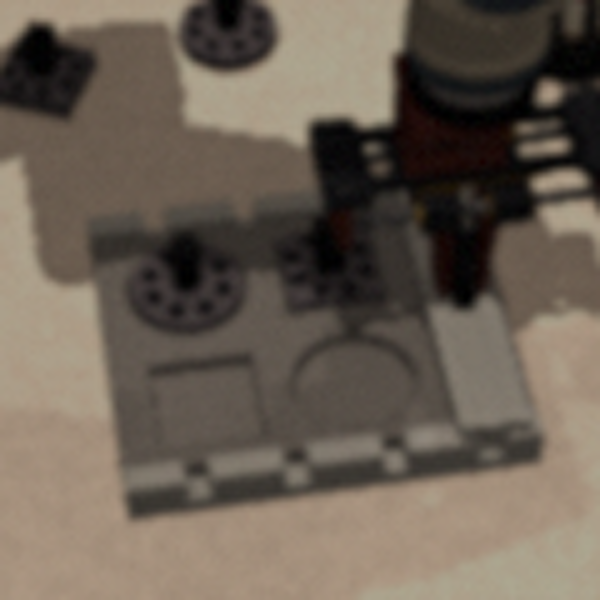

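The move stopped at 127.9 mm with almost no lasting force, so it was a brief graze and the tongues are already part-way in. I'll continue down.

Run:
```python
from h import *
x,y=p2w(93,0)
for k in range(3):
    r=env.move_l([x,y,121.0],rate=25,f_stop=12); s=rep(f'd {r}')
    if not r: break
snap('d2')
```

```text
d True t=9.0 tcp [605.3 -48.  121.2] F [-1.7  0.5  4.9] w=13.9
d False t=9.3 tcp [605.6 -48.  121.2] F [-1.5 -0.8  3.9] w=13.6
```

View pics/d2.png

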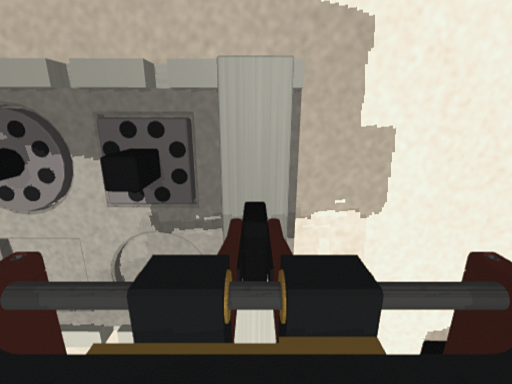

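```bash
cat >> h.py <<'E'
TC=np.array([505,-339.]); TA=np.deg2rad(-3.5)
def t2w(x,y): c,s=np.cos(TA),np.sin(TA); return np.array([TC[0]+c*x-s*y,TC[1]+s*x+c*y])
def pick(xy,yaw,ztcp,up=190):
    set_gripper(46)
    env.reach([*xy,ztcp+70],down(yaw))
    r=env.move_l([*xy,ztcp],rate=120,f_stop=15); rep(f'at {r}')
    if r: return False
    set_gripper(0); rep('grip')
    env.move_l([*xy,up],rate=120); s=rep('lift')
    return s['width']>15
E
python3 - <<'E'
from h import *
set_gripper(46); x,y=p2w(93,0)
env.move_l([x,y,190],rate=150); rep('keeper released')
snap('e1')
if pick(p2w(22,44.5),PA,112):
    p=t2w(50,0)
    env.reach([*p,190],down(PA)); s=rep('over tray')
    if s['width']>15:
        r=env.move_l([*p,101.5],rate=120,f_stop=12); rep(f'down {r}'); 
        set_gripper(46); env.move_l([*p,190],rate=150); rep('up'); snap('e2')
E
```

```text
keeper released t=10.6 tcp [605.  -48.  189.8] F [-0.5  0.9  0.6] w=45.9
at False t=12.0 tcp [540.7   4.4 112.2] F [ 0.1  0.6 -0.1] w=45.9
grip t=12.6 tcp [540.1   4.6 112.4] F [-2.7  0.5  6. ] w=19.9
lift t=13.4 tcp [539.7   4.6 189.6] F [-0.3  0.  -0.7] w=19.9
over tray t=14.7 tcp [ 555.  -340.8  189.7] F [ 0.1  0.1 -0.4] w=20.0
down True t=15.4 tcp [ 554.  -340.9  101.7] F [-0.4 -1.2  2.1] w=19.8
up t=16.7 tcp [ 554.5 -341.8  189.5] F [ 0.2 -1.3  0.5] w=46.0
```

```bash
python3 -c "
import cv2,numpy as np
a=cv2.imread('pics/e1.png');b=cv2.imread('pics/e2.png')
cv2.imwrite('pics/e12.png',cv2.resize(np.hstack([a,b]),(800,300),interpolation=cv2.INTER_AREA))"
```

```text
(no output)
```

View pics/e12.png

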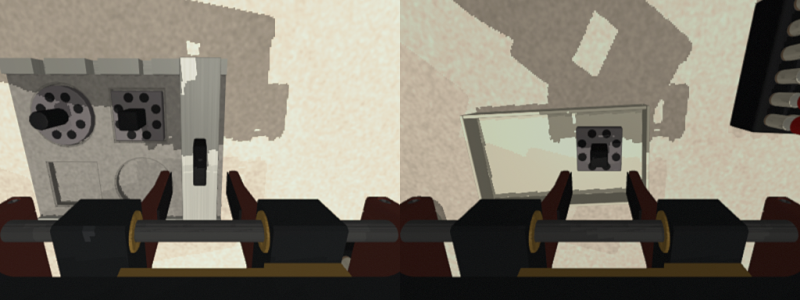

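The keeper is parked across the far slots at (200,150) in the left half. The used square stands upright in the tray at (599,148) in the right half. Next is the used round.

Run:
```python
from h import *
if pick(p2w(-68,44.5),PA,112):
    p=t2w(-50,0)
    env.reach([*p,190],down(PA)); s=rep('over tray')
    if s['width']>15:
        r=env.move_l([*p,101.5],rate=120,f_stop=12); rep(f'down {r}'); 
        set_gripper(46); env.move_l([*p,200],rate=150); rep('up'); snap('f1')
        env.reach([470,180,260],down(np.deg2rad(20))); rep(); snap('f2')
```

```text
at False t=19.1 tcp [451.1  15.  112.2] F [ 1.5 -0.4  0.4] w=45.9
grip t=19.6 tcp [450.7  15.3 112.4] F [-1.9  0.   7. ] w=19.6
lift t=20.4 tcp [450.4  15.2 189.6] F [-0.3  0.9 -1. ] w=19.9
over tray t=21.8 tcp [ 455.1 -334.9  189.6] F [-0.1 -0.1 -0.6] w=19.6
down True t=22.5 tcp [ 454.5 -334.8  101.5] F [-0.1 -2.   1.7] w=19.4
up t=23.9 tcp [ 454.7 -335.6  199.4] F [ 0.3  0.1 -0.5] w=46.1
 t=25.8 tcp [470.3 179.4 259.9] F [ 0.2 -0.6  1. ] w=46.3
```

```bash
python3 -c "
import cv2,numpy as np
a=cv2.imread('pics/f1.png');b=cv2.imread('pics/f2.png')
cv2.imwrite('pics/f12.png',cv2.resize(np.hstack([a,b]),(800,300),interpolation=cv2.INTER_AREA))"
```

```text
(no output)
```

View pics/f12.png

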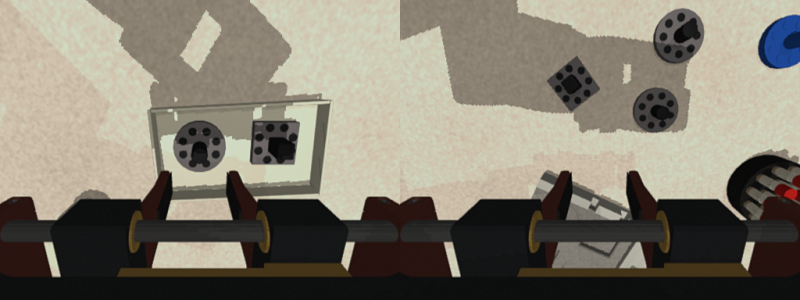

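Both used inserts stand in the tray (left half, (200,146) and (275,143)). In the right half are the fresh square at (573,84), the fresh rounds at (679,37) and (656,109), and the excluded blue one at (780,42). I'll make a close crop to measure them.

Run:
```python
import cv2
a=cv2.imread('pics/f2_raw.png')
cv2.imwrite('pics/f2_c.png',cv2.resize(a[0:180,170:410],None,fx=3.3,fy=3.3,interpolation=cv2.INTER_CUBIC))
```

```text
(no output)
```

View pics/f2_c.png

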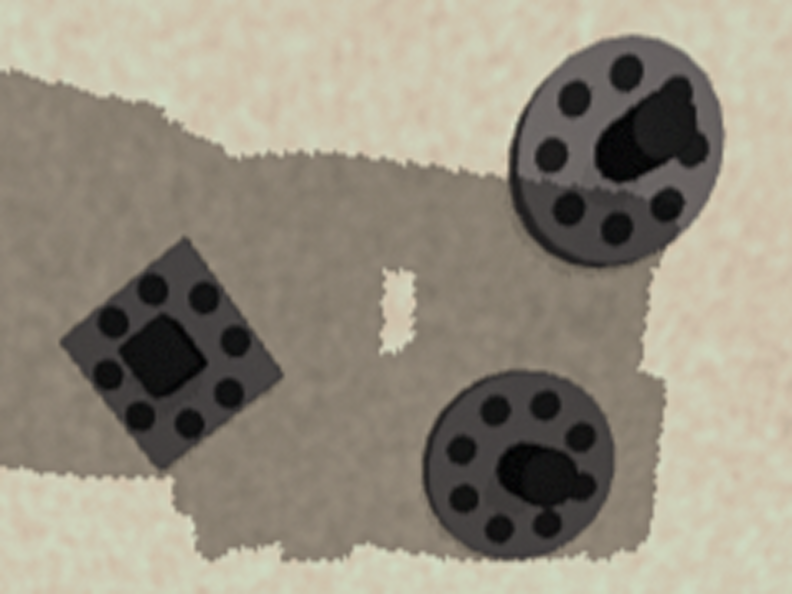

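Run:
```python
from h import *
np.set_printoptions(precision=1,suppress=True)
t=tool('f2');c=lambda u,v:(170+u/3.3,v/3.3)
q=[ray('wrist',c(*p),14,t)[0][:2] for p in [(187,237),(283,376),(163,470),(61,342)]]
for i in range(4): d=q[(i+1)%4]-q[i]; print(np.hypot(*d),np.degrees(np.arctan2(d[1],d[0])))
print('sq',np.mean(q,0), 'r_near',ray('wrist',c(523,464),14,t)[0],'r_far',ray('wrist',c(621,147),14,t)[0])
```

```text
56.50051934262897 -34.23634687588977
55.34958866470198 -123.0086798661878
56.5823895234109 147.5323048847326
57.09443878068074 56.89867706561124
sq [408.1 242.7] r_near [540.5 251.3  14. ] r_far [527.7 358.1  14. ]
```

```bash
cat >> h.py <<'E'
def pick2(xy,yaw,yaw1,z=98,up=190):
    set_gripper(46)
    env.reach([*xy,z+60],down(yaw1))
    r=env.move_l([*xy,z],rate=120,f_stop=15); rep(f'at {r}')
    if r: return False
    set_gripper(0); rep('squeeze'); set_gripper(46)
    env.reach([*xy,z],down(yaw)); rep('turned')
    set_gripper(0); rep('grip')
    env.move_l([*xy,up],rate=120); s=rep('lift')
    return s['width']>15
def place(px,py,yaw,up=190,zs=112):
    x,y=p2w(px,py)
    env.reach([x,y,up],down(yaw)); s=rep('over')
    if s['width']<15: print('LOST'); return False
    snap('hold%d'%int(s['time_s']*10))
    r=env.move_l([x,y,zs+14],rate=120,f_stop=12)
    if r: rep('early contact'); return False
    for dx,dy in [(0,0),(1.5,0),(-1.5,0),(0,1.5),(0,-1.5),(1.5,1.5),(-1.5,1.5),(-1.5,-1.5),(1.5,-1.5)]:
        x,y=p2w(px+dx,py+dy)
        z0=env.read_state()['tool_pos'][2]
        if (dx,dy)!=(0,0): env.move_l([x,y,zs+12.5],rate=30)
        r=env.move_l([x,y,zs-0.3],rate=30,f_stop=8); s=rep(f'seat {dx,dy} {r}')
        if s['tool_pos'][2]<zs+1.8: return True
        if s['width']<15: print('LOST'); return False
    return False
def release(up=200):
    set_gripper(46); p=env.read_state()['tool_pos']; env.move_l([p[0],p[1],up],rate=150); rep('released')
E
python3 - <<'E'
from h import *
if pick2([408.1,242.7],np.deg2rad(-33.2),np.deg2rad(56.8)):
    if place(-68,-44.5,PA): release()
snap('g1')
E
```

```text
at False t=27.4 tcp [408.8 242.7  98.6] F [ 0.9  0.9 -0.7] w=46.1
squeeze t=27.9 tcp [408.2 242.8  98.4] F [-0.2 -1.   6.3] w=20.0
turned t=29.9 tcp [408.1 242.7  98. ] F [-0.9  0.5  0.6] w=45.7
grip t=30.4 tcp [407.9 242.7  98. ] F [-1.7  0.9  1.5] w=19.7
lift t=31.3 tcp [407.8 242.5 189.6] F [ 0.5  0.8 -1.2] w=19.9
over t=32.5 tcp [440.2 -72.7 189.7] F [-0.8  0.  -1.4] w=19.6
seat (0, 0) True t=33.6 tcp [440.9 -73.2 121.5] F [-1.5  0.5  6.5] w=19.9
seat (1.5, 0) True t=34.1 tcp [441.7 -73.3 121.4] F [0.8 0.5 5.8] w=20.0
seat (-1.5, 0) True t=34.9 tcp [438.6 -72.9 111.7] F [-1.3 -0.3  5.2] w=20.2
released t=36.2 tcp [438.  -72.8 199.6] F [-0.3 -0.6 -0.2] w=45.8
```

View pics/g1.png

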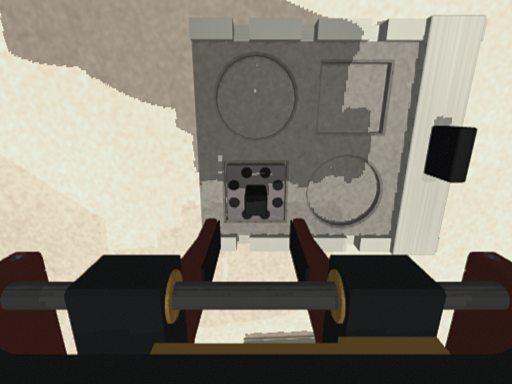

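The square is seated in the near-right pocket at (256,192), TCP z 111.7, so it is fully down. The round pockets are at (256,96) and (343,190). I'll refine their centres from this closer view.

Run:
```python
import cv2
a=cv2.imread('pics/g1_raw.png')
cv2.imwrite('pics/g1_c.png',cv2.resize(a[40:240,180:430],None,fx=3,fy=3,interpolation=cv2.INTER_CUBIC))
```

```text
(no output)
```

View pics/g1_c.png

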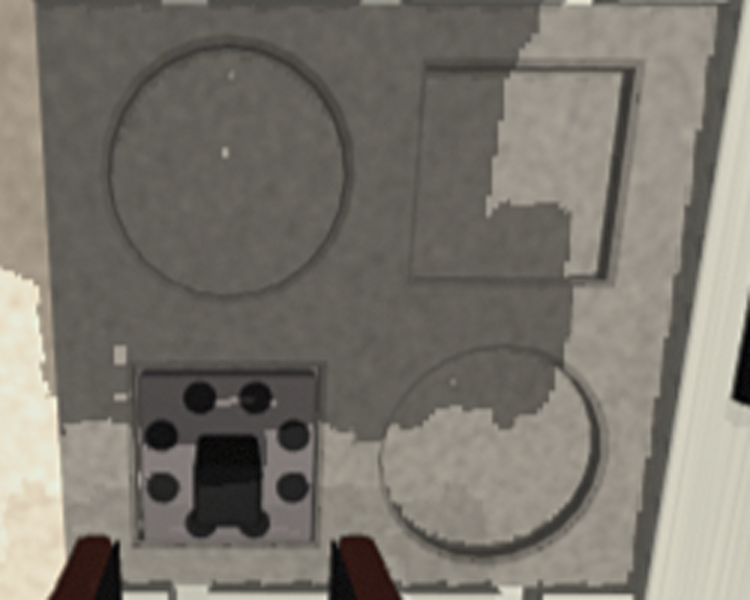

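Run:
```python
from h import *
np.set_printoptions(precision=1,suppress=True)
t=tool('g1');c=lambda u,v:(180+u/3,40+v/3)
W=lambda p,z=24: w2p(ray('wrist',c(*p),z,t)[0])
print('ra',W((230,167)),'l',W((107,167)),'r',W((354,167)),'t',W((226,36)),'b',W((232,299)))
print('rb',W((492,453)),'l',W((378,453)),'r',W((607,445)),'t',W((505,344)),'b',W((480,562)))
q=[W(p) for p in [(423,60),(645,60),(615,285),(410,282)]];print('sqb',q,np.mean(q,0))
q=[W(p) for p in [(136,362),(326,362),(322,548),(133,548)]];print('sqa',q,np.mean(q,0))
print('plate near edge',W((40,200)),W((60,420)),'far',W((715,30)),W((650,500)))
```

```text
ra [-67.6  47. ] l [-104.9   47. ] r [-29.9  47.1] t [-68.8  83. ] b [-66.8   7.5]
rb [ 20.7 -43.4] l [-17.6 -43.4] r [ 58.9 -40.5] t [21.4 -6.7] b [ 20.3 -83.1]
sqb [array([-11.1,  76.7]), array([54. , 76.8]), array([54.2, 12. ]), array([-10.6,  12.9])] [21.7 44.6]
sqa [array([-97.9, -12.7]), array([-36.2, -12.6]), array([-35.1, -77.9]), array([-100.9,  -78. ])] [-67.5 -45.3]
plate near edge [-125.9   37.4] [-123.7  -32.2] far [73.2 84.8] [ 76.2 -60. ]
```

Run:
```python
from h import *
env.reach([470,180,260],down(np.deg2rad(20))); rep(); snap('i1',crop=(170,0,410,180),f=3.3)
```

```text
t=37.3 tcp [469.6 179.2 259.2] F [-0.9 -0.5  0.3] w=46.2
```

View pics/i1.png

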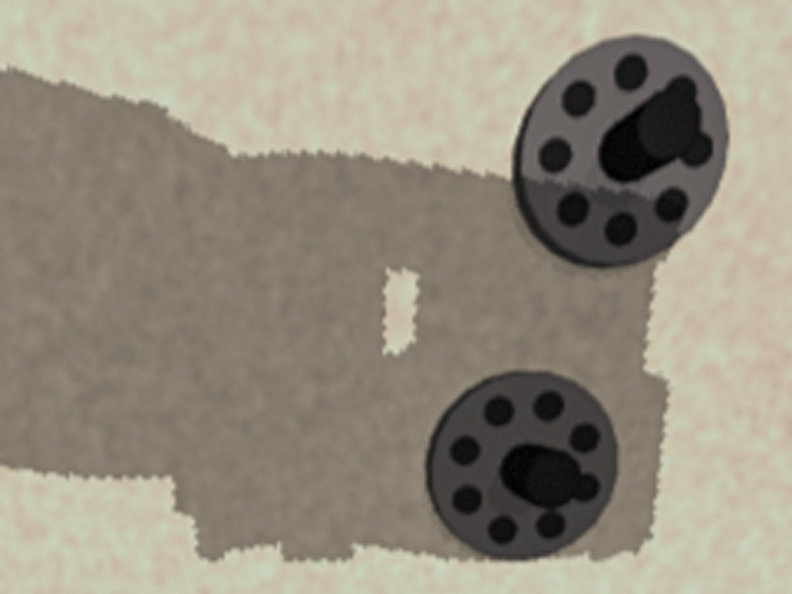

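Both rounds are where they were, at crop (523,465) and (622,148). I'll pick the nearer one for the far-right round pocket.

Run:
```python
from h import *
if pick2([540.5,251.3],PA,PA+np.pi/2):
    if place(21.3,-44.3,PA): release()
snap('j1')
```

```text
at False t=39.2 tcp [540.7 251.3  98.3] F [ 0.1 -0.2 -0.3] w=46.1
squeeze t=39.7 tcp [540.7 251.4  98.5] F [-0.8 -1.5  4.8] w=19.4
turned t=41.7 tcp [540.5 251.3  98. ] F [-0.1  0.1  0.6] w=45.8
grip t=42.2 tcp [540.4 251.3  98. ] F [-1.3 -0.9  0.9] w=19.6
lift t=43.1 tcp [540.1 251.1 189.4] F [ 0.2 -0.1 -0.9] w=19.4
over t=44.4 tcp [529.2 -82.8 189.9] F [-0.4 -0.1 -1.2] w=19.2
seat (0, 0) True t=45.5 tcp [528.8 -83.5 119.8] F [-0.6 -0.2 -1.1] w=19.7
seat (1.5, 0) True t=46.0 tcp [530.5 -83.7 121.2] F [-1.9  0.5  6.3] w=19.4
seat (-1.5, 0) True t=46.8 tcp [527.5 -83.3 111.6] F [-0.3  0.6  4.1] w=19.5
released t=48.1 tcp [526.7 -83.2 199.5] F [-0.2 -0.7  0.1] w=45.8
```

View pics/j1.png

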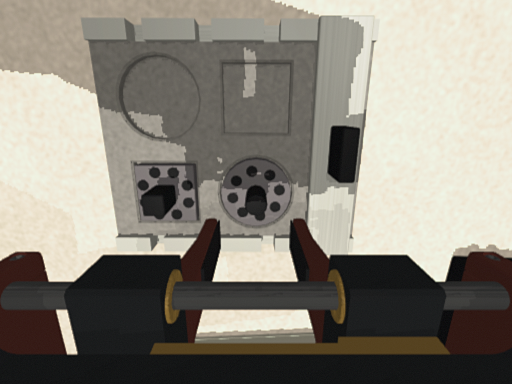

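The round is seated in the far-right pocket at (256,190), TCP z 111.6. The plate seems to lie about 1–1.5 mm nearer than measured, so I'll apply that offset. I'll re-check the last round before grasping it.

Run:
```python
from h import *
env.reach([470,230,260],down(np.deg2rad(20))); rep(); snap('k1',crop=(170,0,410,180),f=3.3)
```

```text
t=49.4 tcp [470.2 229.3 259.5] F [-0.6 -0.8  0.6] w=46.1
```

View pics/k1.png

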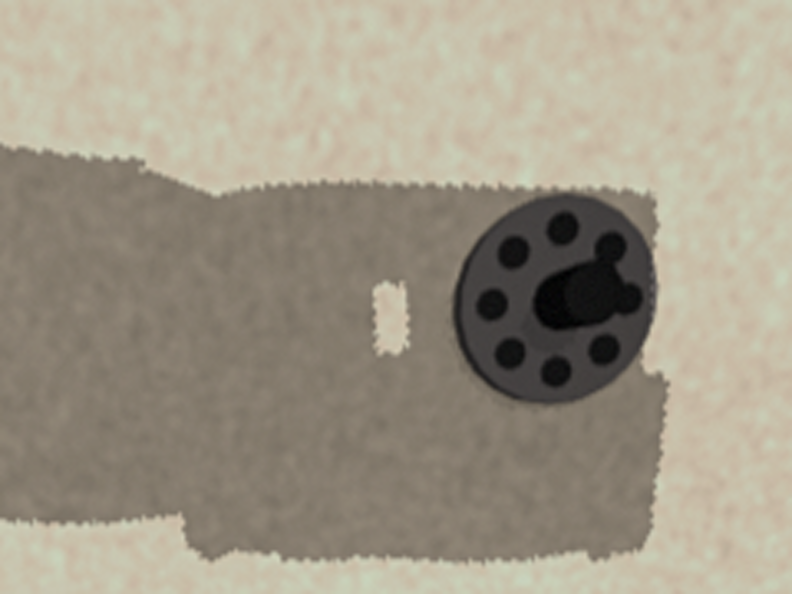

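Run:
```python
from h import *
q=ray('wrist',(170+558/3.3,299/3.3),14,tool('k1'))[0][:2]; print(q)
if np.hypot(*(q-[527.7,358.1]))<12 and pick2(q,PA,PA+np.pi/2):
    if place(-69.2,45.3,PA): release()
snap('l1')
```

```text
[527.92638085 357.25606675]
at False t=51.3 tcp [528.2 357.3  98.3] F [ 0.5 -0.3  0.4] w=45.9
squeeze t=51.8 tcp [528.1 357.5  98.5] F [-1.1 -0.3  4.2] w=19.5
turned t=53.8 tcp [527.9 357.2  98. ] F [-0.5  0.9 -0.2] w=46.0
grip t=54.3 tcp [527.9 357.2  98. ] F [ 0.4 -0.9  0.7] w=19.6
lift t=55.3 tcp [527.5 357.  189.4] F [ 0.3  1.  -0.5] w=19.4
over t=56.6 tcp [450.5  16.7 190.1] F [-0.4  0.8 -0.8] w=19.3
seat (0, 0) True t=57.8 tcp [449.7  16.1 111.8] F [-0.2  1.   2.6] w=19.3
released t=59.1 tcp [448.8  16.2 199.6] F [ 0.2 -0.6 -1.1] w=46.1
```

View pics/l1.png

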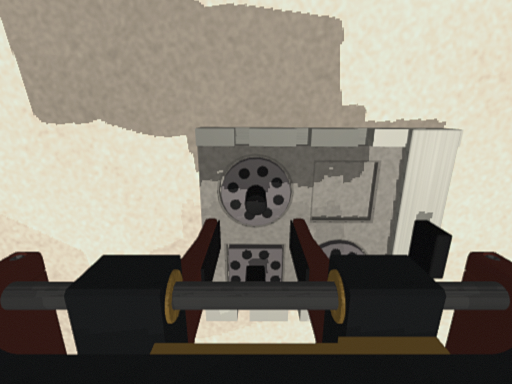

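The last round is seated at (256,190), TCP z 111.8. Before locking, I'll check the whole bench for any fresh insert the arm hid at the start.

Run:
```python
from h import *
snap('m_t','top',(0,60,400,360),2); snap('m_s','side')
```

```text
(no output)
```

View pics/m_t.png

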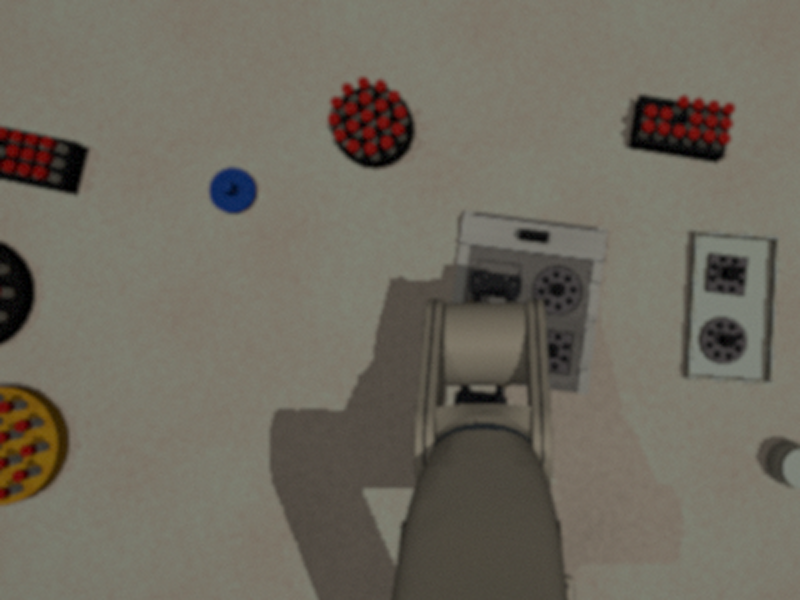

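View pics/m_s.png

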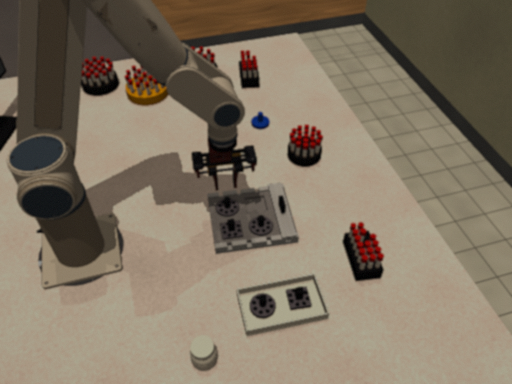

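Nothing grey is left on the bench, only the blue decoy at (233,190). Both used inserts are upright in the tray at (727,273) and (723,340). Now the keeper goes back.

Run:
```python
from h import *
x,y=p2w(92.3,0)
set_gripper(44)
env.reach([x,y,195],down(PA))
r=env.move_l([x,y,121],rate=120,f_stop=15); rep(f'down {r}')
if not r:
    set_gripper(0); rep('grip')
    env.move_l([x,y,190],rate=100); rep('lift')
    x,y=p2w(-24,0)
    env.move_l([x,y,190],rate=120); s=rep('over')
    snap('n1')
    if s['width']>10:
        print(env.move_l([x,y,134],rate=100,f_stop=15)); rep('d1')
        for dx in [0,0,1,-1,2,-2]:
            x,y=p2w(-24+dx,0)
            z=env.read_state()['tool_pos'][2]
            env.move_l([x,y,max(z,121.5)],rate=30)
            r=env.move_l([x,y,120.8],rate=25,f_stop=10); s=rep(f'dx {dx} {r}')
            if s['tool_pos'][2]<122.2: break
        snap('n2')
```

```text
down False t=61.0 tcp [604.9 -47.8 121.5] F [ 0.4 -0.6 -0.1] w=44.0
grip t=61.6 tcp [604.9 -48.  121.4] F [0.3 0.1 3.5] w=14.0
lift t=62.5 tcp [604.2 -47.9 189.5] F [-0.6 -0.3 -2.3] w=13.5
over t=63.6 tcp [490.1 -34.3 190.2] F [ 0.3  0.7 -3.2] w=14.2
False
d1 t=64.3 tcp [489.4 -34.2 134.1] F [ 0.  -0.6 -2.6] w=14.1
dx 0 True t=65.1 tcp [489.  -34.1 121.3] F [ 0.1 -0.8  5. ] w=13.8
```

View pics/n2.png

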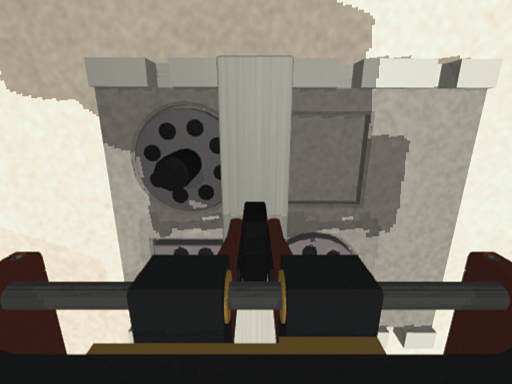

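The keeper is down at TCP z 121.3, the height it started at. I'll release it and check from clear above.

Run:
```python
from h import *
set_gripper(44); p=env.read_state()['tool_pos']; env.move_l([p[0],p[1],195],rate=150)
env.reach([501,-120,240],down(np.deg2rad(-6.9))); rep(); snap('o1')
P=[box(0,0,124,108,30),box(-23,0,22,108,38)]
overlay('o1','o1_o',P,(125,0,390,200))
env.reach([350,-330,300],down(0.0)); rep('away'); snap('o2','top',(200,140,400,290),4); snap('o3','side',(180,160,340,340),3.3)
```

```text
t=66.9 tcp [ 500.5 -120.6  239.1] F [-0.6  0.1 -0.3] w=43.9
away t=68.0 tcp [ 350.4 -329.1  299.4] F [0.5 0.6 0.1] w=43.9
```

View pics/o1_o.png

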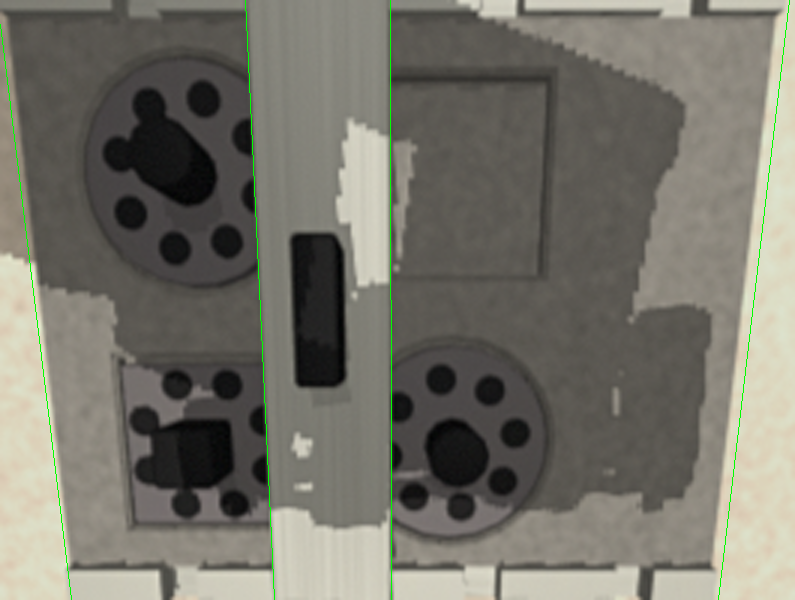

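View pics/o3.png

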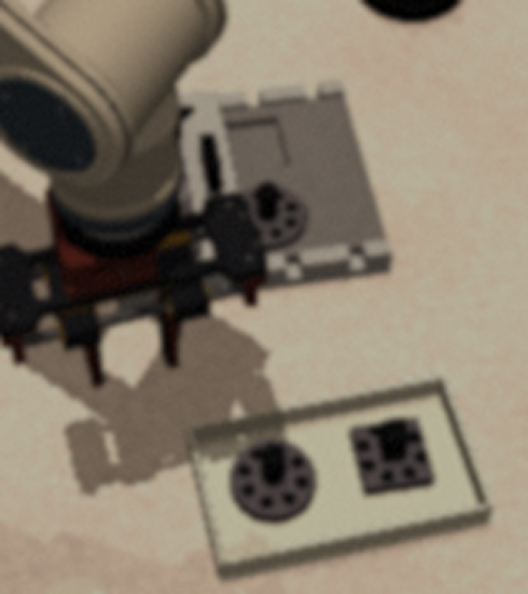

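The bar's outline matches the model at the lock notch with its top at 38 mm, edges at crop x≈265 and 390. All three inserts are under its edges, and both used inserts stand in the tray. I'll hand it in.

Run:
```python
from h import *
workorder.sign_off(); rep('done')
```

```text
the job is handed in; nothing more can be done
the job is handed in; nothing more can be done
```

The changeover is done and handed in after about 68 s, with no verdict reported.

- **Order of work:** I parked the keeper in the far notches and stood both used inserts in the tray. I then seated the three fresh inserts that were there and put the keeper back in the lock notch.
- **Fresh inserts:** Two rounds went into the two round pockets and one square into the near-right pocket. There was no second fresh square, so the far-left square pocket is empty. I did not touch the blue lookalike, the racks or the jar.
- **Seating checks:** All three inserts went to the bottom of their pockets (TCP z 111.6–111.8 mm, expected 112). The keeper went down to 121.3 mm, against 121.2 mm where it started. The last pictures show the bar at the lock notch overlapping the three inserts, and both used inserts upright in the tray.
- **What disagreed:** The fresh square and the first round caught on their pocket rims and needed about a 1.5 mm shift toward the robot to drop in. My plate position was therefore about 1–1.5 mm off in x. The keeper also touched briefly on the way into the far notches before seating.
- **Slips or knocks:** I saw no grip slip and no knocked insert.

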